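Snap the clip-on cover onto the open terminal housing

ROBOT

A 6-joint arm with a two-finger parallel gripper is mounted at the origin on the work surface; the furniture and walls round the work are solid. World frame = base frame: x ahead of the robot, y to its left, z up, the work surface at z = 0. Lengths are in m, angles in rad, forces in N, time in s.
With the tool pointing down it reaches from about 0.3 to 0.875 m from the base axis. Payload 6.4 kg.
Tool frame: the origin (TCP) lies midway between the tips of the shut fingers; the grasp point (between the pads) lies 19 mm behind it; z points along the fingers, y is the line along which they close (so a half turn about z gives the same grasp; the last joint's range is limited). The gripper opens to 85 mm and grips with 20 to 120 N. Pads are 22 mm wide; open, the fingers measure 114 mm over their backs; the gripper's body (76 mm by 85 mm) begins 54 mm behind the grasp point. The pads swing forward as they close: fully open they stand 13 mm farther back than shut.
Start: joints at [0.978, 0.181, 1.607, -0, 1.354, -0.206], TCP at [0.217, 0.533, 0.231] pointing down, gripper open.
Joint ranges: [-2.99, 2.99], [-0.89, 2.07], [0.3, 2.58], [-1.14, 4.28], [0, 2.63], [-3.12, 3.12]. Speed limits (rad/s): [2.57, 2.57, 3.01, 3.14, 3.14, 3.14].

INTERFACE

Orientations are given as a unit quaternion [w, x, y, z].
In Python, from bench import ctrl gives the robot as it stands. The module is installed in compiled form; this text tells all that it offers.
- The arm moves only by the tool move_arm, never from a script. Its argument "plan" is one flat list of numbers, 6 for each row, row after row: the shift along the world's x, y, z in units of 50 mm (1.0 is 50 mm), then the turn, a rotation vector about the world's x, y, z in rad. A call has 1 to 10 rows; each row is the pose to reach, as a shift and turn from the pose commanded when the call began; what a row does not reach only later rows make up. A row lasts 1/8 s, in which the tool goes at most 62.5 mm and 10.7 degrees, less where a joint would pass 70% of its speed; a pose out of reach is approached as far as the arm can. A call with a gripper value outside its range is refused whole. "grip" is the finger opening in mm, from 0 to 85.4, set as the call begins (left out, the last holds). The fingers move at their own pace and stop on an object; the grip force is fixed at half the most. Time passes only in rows, so rows that repeat a pose let the fingers close. It gives the time, the measured TCP pose, the force, the opening and the grip force at its end, in the units of the state.
- ctrl.get_obs(): the state, without advancing time (a new reading comes with each control period).
- ctrl.camera(name): name is "scene" or "top"; returns a dict with "pixels" (480x640x3 uint8, red, green, blue), "fx", "fy", "cx", "cy" (pixels), "dist_coeffs" ([k1, k2, p1, p2, k3] as OpenCV has them; the pictures are not rectified), "origin" and "attitude" of the camera in the world. Camera axes: x right, y down, z forward; pixel columns grow to the right and rows downward; lengths in m; the calibration is good to about 2 mm. A picture is of the moment at which its call begins. There is no depth.
- ctrl.hand_in(): hands the job in; it is judged then, once.
The state is a dict: "time_s": time; "q": joint angles; "dq": joint speeds; "joint_efforts": joint torques, N m; "eef_pos": TCP position; "eef_rot": TCP orientation; "wrist_force": force on the tool from outside, world axes, zero at the start; "torque": the same for the moment, N m; "opening": opening from 0.0 (shut) to 1.0 (fully open); "grasp_force": force on a finger pad.
Only numpy, scipy, OpenCV 4.12 (cv2) and the standard library are available. Lean on these libraries where they do the work, as an engineer would, in place of code of your own. Each camera call takes 0.05 s, during which the arm holds its last target. There are 200 camera calls.

TASK

Take the clip-on cover off its sloping rest and put it squarely on the open terminal housing, then press it straight down until it sits flush on the rim and the clips at both ends have snapped under it. Let go of it, and leave the yellow magnetic square where it lies.

Things in the scene. Friction and masses are not known exactly. Their poses are not given: they have to be found in the camera images.
- cover_grip (a point): Centre of the cover's grip: a solid upright rib 14 mm thick (x), 80 long (y), 34 tall, on top of a bare steel-grey plate 98 x 130 x 4 mm (x by y), 0.25 kg. The point is half-way up the rib, 17 mm above the plate's top and 21 above its underside. Axes: x across the rib, y along it (long side), z out of the plate's top. At the start the cover lies tilted 26 degrees on the rest, top facing the robot.
- cover_seat (a point): Centre of the cover plate's underside, its seating face; axes as cover_grip. Flared lips hang 10 mm below the plate all round, with about 2 mm play to the housing's rim on each side; clip arms hang 27 mm below it at both short ends, 70 mm from the centre. They straddle the rest's pad, so draw the cover off square to the slope by 30 mm or more. It fits the housing either way round.
- rim (a point): Centre of the mouth of the open grey terminal housing (fixed to the bench, 60 mm high, white terminal block inside), level with the rim's top. Axes: x short side (88 mm over the rim), y long side (128 mm), z up. The rim is 10 mm tall and overhangs the walls by 6 mm for the clips to catch under. With the cover home, cover_seat is at this point and cover_grip 21 mm above it, y axes parallel.
- rest: Sloping rest for the cover, fixed to the bench: a 130 x 130 mm foot plate and a rubber-faced pad 84 x 106 mm tilted 26 degrees (rising in the rest's +x, facing -x), its middle 90 mm above the bench. Origin at the centre of the underside; z up.
- clip_a (a joint): Spring-loaded steel clip arm, 28 mm wide, at the middle of the cover's +y end: 0 at rest (closed), grows to about 0.25 rad as its sloping foot is pushed outward over the rim, and springs back to 0 when snapped under. The clips meet the rim with the cover about 20 mm above home; pushing both out takes 10 to 15 N, then little, and they snap in only in the last 1 to 4 mm.
- clip_b (a joint): Clip arm at the cover's -y end: as clip_a.
- yellow_magnet: Bystander: yellow triangular magnetic welding square, 67 x 67 x 16 mm, lying loose and flat on the bench between the housing and the rest. Origin at the centre of the underside.

How it is judged:
On the way:
1. the cover is lifted clear of the sloping rest (distance of cover_grip from where it was at the start of the episode above 0.05 m and contact force between cover and rest below 0.01 N), for 0.1 s.
At the end, for the whole second after the job is handed in: The cover sits flush on the housing's rim (grip point 18 to 23.5 mm above the rim's top, within 5 mm of its centre, long sides parallel within 4 degrees either way round, level within 3 degrees), both clip arms have sprung back under the rim (below 0.08 rad), and it is at rest (horizontal distance between cover_grip and rim below 0.005 m and z of cover_grip in the frame of rim between 0.018 and 0.0235 m and angle between the y axis of cover_grip and the y axis of rim, either way round below 0.07 rad and angle between cover_grip's own z axis and vertical below 0.05 rad and value of joint each of clip_a, clip_b below 0.08 rad and linear speed of cover below 0.02 m/s); the robot touches nothing.
It fails at once if the yellow magnetic square is moved more than 30 mm (distance of yellow_magnet from where it was at the start of the episode above 0.03 m).
It also fails if it takes over 42 s, if anything falls off the work surface, if the arm or the gripper's body presses on something with over 40 N, if the wrist force passes 120 N, or if a joint passes its speed limit or range.

## Working session

There is one attempt and no reset: what is moved stays moved. The work goes in short steps, Python scripts to look and compute and a tool call to move; the robot and the scene stay as the last step left them, time stands still between calls to the robot, and variables do not carry over. Pictures are saved under pics/ and viewed, at most 10 in all, crops included, and the job is handed in when it is done.

Besides the shell and the picture viewer there is one more tool, called by a JSON object that holds its "name" and its "arguments". move_arm: Moves the arm, as the interface text tells. Its arguments: {"type":"object","properties":{"plan":{"type":"array"},"grip":{"type":"number"}},"required":["plan"]}

```bash
mkdir -p pics
python3 - <<'E'
from bench import ctrl
import cv2, numpy as np, pickle
for n in ("scene","top"):
    c=ctrl.camera(n); pickle.dump(c,open(n+".pkl","wb"))
    cv2.imwrite(f"pics/{n}0.png",c["pixels"][:,:,::-1])
    print(n,{k:np.round(v,4).tolist() for k,v in c.items() if k!="pixels"})
o=ctrl.get_obs(); print({k:np.round(v,3).tolist() for k,v in o.items()})
E
```

```text
scene {'fx': 501.376, 'fy': 501.376, 'cx': 328.9058, 'cy': 239.9932, 'dist_coeffs': [0.0287, 0.0, 0.0, 0.0, 0.0], 'origin': [-0.0591, -0.6406, 0.4692], 'attitude': [-0.52, 0.7821, -0.2898, 0.1842]}
top {'fx': 540.5343, 'fy': 540.5343, 'cx': 311.563, 'cy': 239.9334, 'dist_coeffs': [0.0295, 0.0, 0.0, 0.0, 0.0], 'origin': [0.3348, 0.0409, 1.2912], 'attitude': [0.0627, -0.6971, 0.7123, -0.0528]}
{'time_s': 0.1, 'q': [0.978, 0.181, 1.608, 0.0, 1.354, -0.206], 'dq': [-0.0, -0.002, -0.003, 0.0, -0.002, 0.0], 'joint_efforts': [0.0, -44.588, -35.224, -0.0, 0.004, -0.0], 'eef_pos': [0.217, 0.532, 0.23], 'eef_rot': [-0.0, 0.192, 0.981, -0.001], 'wrist_force': [0.094, -0.336, -0.174], 'torque': [-0.014, 0.008, 0.03], 'grasp_force': 0.0, 'opening': 1.005}
```

View pics/scene0.png

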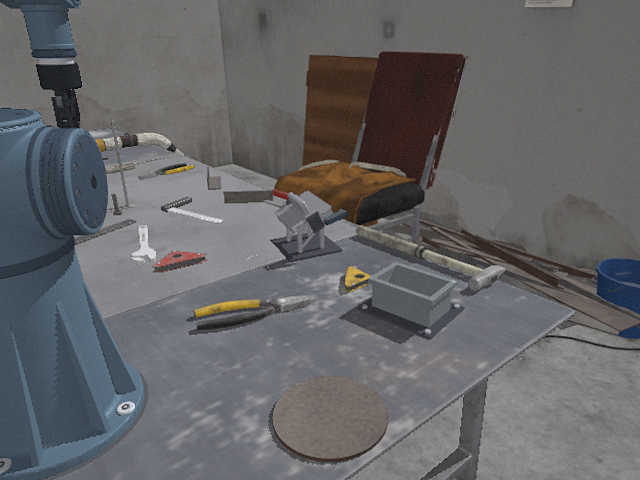

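View pics/top0.png

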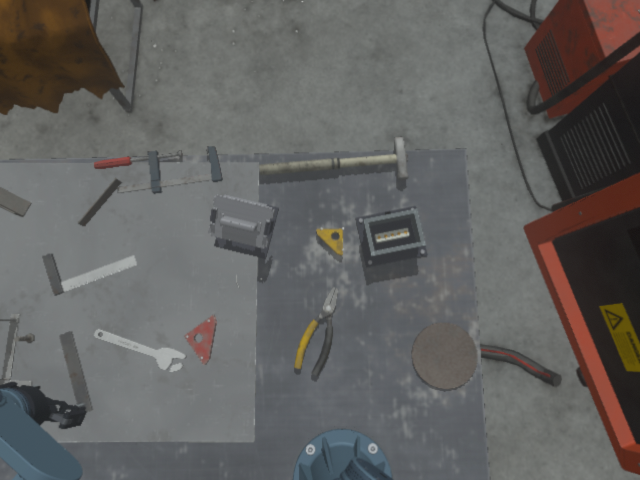

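The scene image shows the cover on its rest at about (310,220) and the housing at (412,292). In the top image the cover is at (243,225), the housing at (391,237) and the magnet at (331,240). I'll enlarge these areas next.

Run:
```python
import cv2,pickle
t=pickle.load(open("top.pkl","rb"))["pixels"][:,:,::-1]; s=pickle.load(open("scene.pkl","rb"))["pixels"][:,:,::-1]
def grid(im,x0,y0,x1,y1,f,n):
    c=cv2.resize(im[y0:y1,x0:x1],None,fx=f,fy=f,interpolation=cv2.INTER_CUBIC)
    for x in range(x0,x1,10): cv2.putText(c,str(x),((x-x0)*f,8),0,.3,(0,255,255)); cv2.line(c,((x-x0)*f+f//2,10),((x-x0)*f+f//2,14),(0,255,255))
    for y in range(y0,y1,10): cv2.putText(c,str(y),(0,(y-y0)*f+f//2),0,.3,(0,255,255))
    return c
import numpy as np
a=grid(t,200,185,290,285,6,0)[:, :]; b=grid(t,350,195,434,285,6,0)
cv2.imwrite("pics/cover.png",a)
cv2.imwrite("pics/house.png",b)
cv2.imwrite("pics/sc.png",grid(s,265,180,465,330,4,0))
```

```text
(no output)
```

View pics/cover.png

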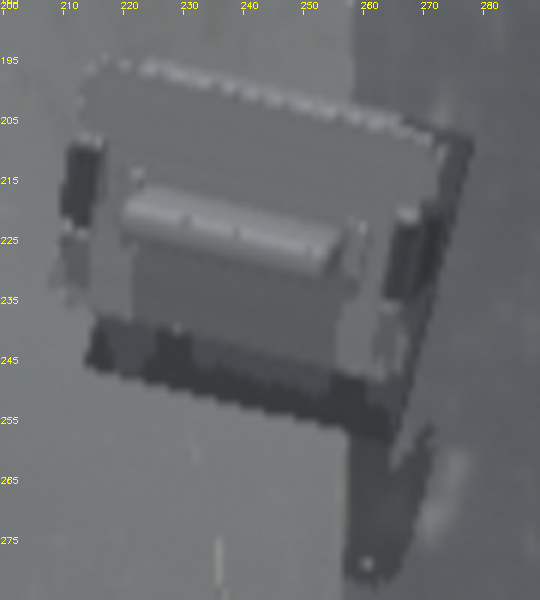

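View pics/house.png

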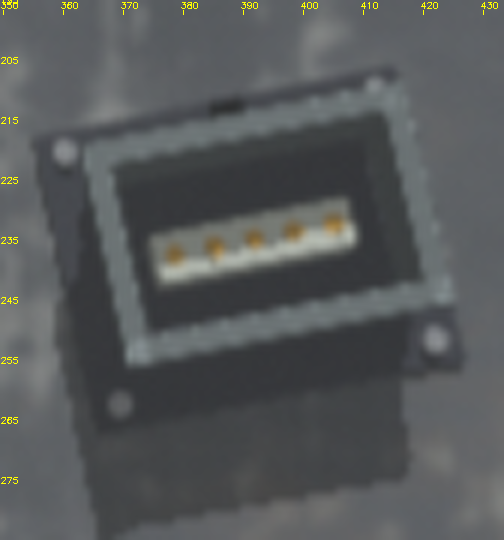

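View pics/sc.png

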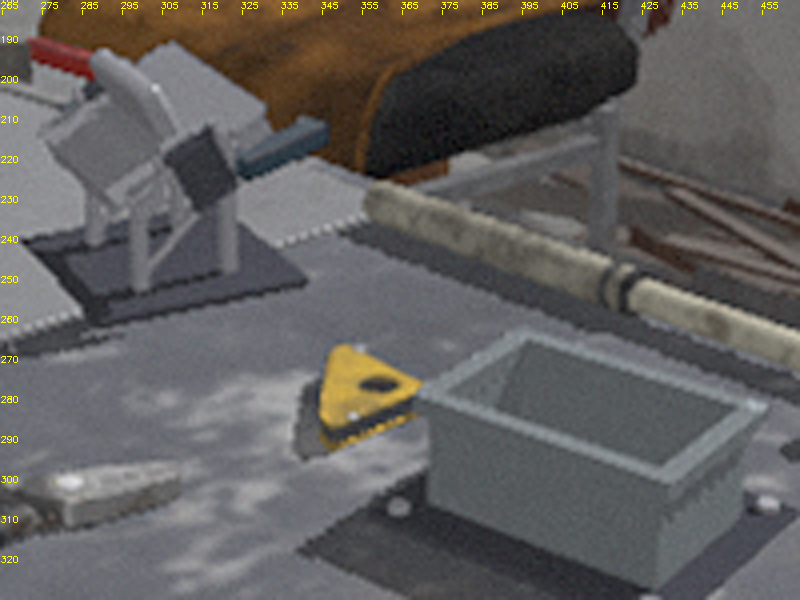

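The top crop shows the rim's outer corners at about (364,219), (417,208.5), (425.5,234.5+) and (371.5,255). The rib runs from about (221.5,219) to (256,229). The foot corners are (214,246), (265,258.5) and (278.5,209.5). Next I'll fit these points and overlay the model.

```bash
cat > h.py <<'E'
import numpy as np,cv2,pickle
from scipy.spatial.transform import Rotation as R
from scipy.optimize import least_squares
def cam(n): return pickle.load(open(n+".pkl","rb"))
def rot(q): q=np.array(q); return R.from_quat([q[1],q[2],q[3],q[0]])
def K(c): return np.array([[c["fx"],0,c["cx"]],[0,c["fy"],c["cy"]],[0,0,1.]])
def proj(c,P):
    Rm=rot(c["attitude"]).as_matrix().T
    return cv2.projectPoints(np.atleast_2d(P).astype(float),cv2.Rodrigues(Rm)[0],-Rm@np.array(c["origin"]),K(c),np.array(c["dist_coeffs"]))[0][:,0]
def back(c,uv,z):
    n=cv2.undistortPoints(np.array(uv,float).reshape(-1,1,2),K(c),np.array(c["dist_coeffs"]))[:,0]
    d=rot(c["attitude"]).apply(np.c_[n,np.ones(len(n))]); o=np.array(c["origin"])
    return o+d*((z-o[2])/d[:,2])[:,None]
def pose(x,y,z,yaw,tilt=0): # cover frame: tilt: top leaning to -x of yaw frame
    return np.array([x,y,z]),R.from_euler("z",yaw)*R.from_euler("y",-tilt)
def box(x0,x1,y0,y1,z): return np.array([[x0,y0,z],[x0,y1,z],[x1,y1,z],[x1,y0,z]])
def crop(pts,x0,y0,f): return np.array([x0,y0])+(np.array(pts,float)-(f-1)/2)/f
E
python3 - <<'E'
from h import *
t,s=cam("top"),cam("scene")
# rim
uT=crop([[84,147],[403,84],[455,300],[130,364]],350,195,6)
uS=crop([[420,390],[520,330],[768,405],[665,485]],265,180,4)
print("rim top",np.round(back(t,uT,.06),4).tolist()); print("rim scene",np.round(back(s,uS,.06),4).tolist())
loc=box(-.044,.044,-.064,.064,0)
# top order TL(+x,+y) TR(+x,-y) BR(-x,-y) BL(-x,+y); scene: left(-x,+y) back(+x,+y) right(+x,-y) front(-x,-y)
iT=[2,3,0,1]; iS=[1,2,3,0]
def W(p):
    o,r=pose(p[0],p[1],.06,p[2]); return o+r.apply(loc)
for nm,wt,ws in(("top",1,0),("scene",0,1),("both",1,1)):
    f=least_squares(lambda p:np.r_[wt*(proj(t,W(p)[iT])-uT).ravel(),ws*(proj(s,W(p)[iS])-uS).ravel()],[.35,-.1,0.2])
    print(nm,np.round(f.x,4),np.round(f.fun,1))
# foot
uF=crop([[85,365],[392,443],[472,148]],200,185,6); print("foot",np.round(back(t,uF,.004),4).tolist())
E
```

```text
rim top [[0.5843, -0.0656, 0.06], [0.6062, -0.1895, 0.06], [0.5212, -0.2049, 0.06], [0.4993, -0.0801, 0.06]]
rim scene [[0.5025, -0.0784, 0.06], [0.5806, -0.0657, 0.06], [0.6052, -0.1884, 0.06], [0.5178, -0.2033, 0.06]]
top [ 0.5528 -0.135   0.1743] [-0.5 -0.3  0.4 -0.4  0.3  0.3 -0.2  0.4 -0.   0.   0.  -0.   0.   0.
  0.   0. ]
scene [ 0.5521 -0.1334  0.1606] [-0.  -0.   0.   0.  -0.   0.  -0.   0.  -2.1  0.5  0.7 -1.1  0.8  0.1
  0.6 -0.1]
both [ 0.5522 -0.1341  0.1674] [-0.8 -0.2  0.1 -0.  -0.1  0.8 -0.7  0.5 -1.8  0.7  0.8 -1.   1.1  0.1
  1.3 -0. ]
foot [[0.5393, 0.2932, 0.004], [0.5049, 0.1698, 0.004], [0.625, 0.1364, 0.004]]
```

```bash
cat >> h.py <<'E'
def cover_pts(p,tilt=np.radians(26),rib_only=False):
    o,r=pose(p[0],p[1],p[2],p[3],tilt)   # p = seat
    L={"plate":box(-.049,.049,-.065,.065,.004),"ribtop":box(-.007,.007,-.04,.04,.038),"ribbot":box(-.007,.007,-.04,.04,.004)}
    return {k:o+r.apply(v) for k,v in L.items()}
def overlay(c,P,x0,y0,x1,y1,f):
    im=cv2.resize(np.ascontiguousarray(c["pixels"][y0:y1,x0:x1,::-1]),None,fx=f,fy=f,interpolation=cv2.INTER_CUBIC)
    for v,col in zip(P.values(),((0,255,0),(0,0,255),(255,0,0),(0,255,255))):
        u=((proj(c,v)-[x0,y0])*f+(f-1)/2); cv2.polylines(im,[np.round(u).astype(int)],True,col,1)
    return im
E
python3 - <<'E'
from h import *
t,s=cam("top"),cam("scene")
p=[.582,.215,.09,-.271]
P=cover_pts(p); P["foot"]=pose(.582,.215,0,-.271)[0]+pose(0,0,0,-.271)[1].apply(box(-.065,.065,-.065,.065,.004))
a=overlay(t,P,205,185,285,275,5); b=overlay(s,P,265,180,345,270,5)
print({k:np.round(proj(s,v),1).tolist() for k,v in P.items()})
cv2.imwrite("pics/ov1.png",np.hstack([a,b]))
E
```

```text
{'plate': [[295.5, 230.2], [275.5, 211.6], [309.7, 188.9], [332.8, 204.9]], 'ribtop': [[300.3, 203.3], [287.4, 193.2], [292.4, 189.8], [305.7, 199.8]], 'ribbot': [[307.2, 215.6], [294.0, 204.9], [299.0, 201.6], [312.4, 212.1]], 'foot': [[288.4, 260.9], [269.4, 239.8], [319.4, 230.7], [342.4, 249.9]]}
```

View pics/ov1.png

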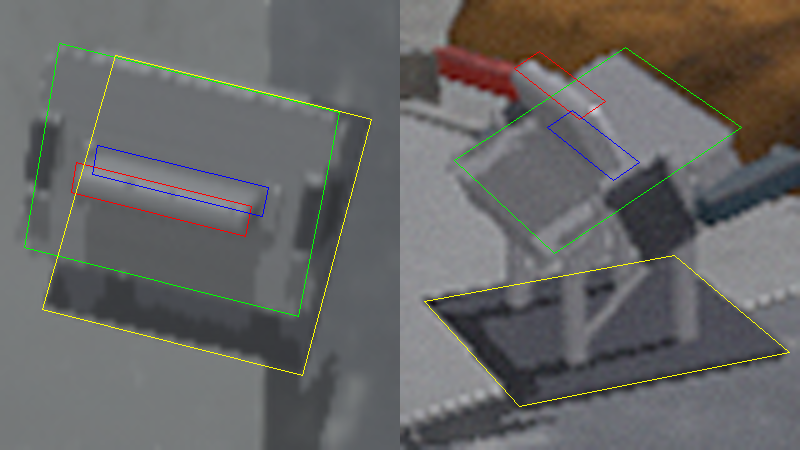

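Run:
```python
from h import *
t,s=cam("top"),cam("scene")
o,r=pose(.582,.215,.09,-.271,np.radians(26))
for y in(-.07,.07):
  C=o+r.apply([[-.014,y,0],[.014,y,0],[.014,y,-.027],[-.014,y,-.027]])
  print(y,"top ov",np.round((proj(t,C)-[205,185])*5+2).astype(int).tolist(),"scene ov",np.round((proj(s,C)-[265,180])*5+2+[400,0]).astype(int).tolist())
# sensitivities in ov px per mm: world shifts
for d in np.eye(3)*.001: print(np.round((proj(t,[o+d])-proj(t,[o]))*5,2),np.round((proj(s,[o+d])-proj(s,[o]))*5,2))
```

```text
-0.07 top ov [[325, 244], [337, 186], [348, 172], [336, 229]] scene ov [[630, 218], [684, 182], [710, 230], [657, 266]]
0.07 top ov [[29, 170], [39, 112], [56, 100], [46, 157]] scene ov [[516, 123], [565, 91], [590, 135], [542, 167]]
[[ 0.   -2.16]] [[ 1.76 -0.5 ]]
[[-2.2   0.05]] [[-1.35 -0.55]]
[[-0.32 -0.44]] [[-0.07 -2.09]]
```

```bash
cat >> h.py <<'E'
from scipy.ndimage import map_coordinates
def gmag(c):
    g=cv2.GaussianBlur(cv2.cvtColor(c["pixels"],cv2.COLOR_RGB2GRAY).astype(np.float32),(0,0),.7)
    return g
def escore(c,g,E):
    sc=0
    for a,b in E:
        pts=a+(b-a)*np.linspace(.08,.92,30)[:,None]; u=proj(c,pts); d=u[-1]-u[0]; n=np.array([-d[1],d[0]])/np.hypot(*d)
        f=lambda k: map_coordinates(g,[(u+k*n)[:,1],(u+k*n)[:,0]],order=1)
        sc+=np.clip(abs((f(1)-f(-1)).mean()),0,25)*np.hypot(*d)
    return sc
E
python3 - <<'E'
from h import *
t,s=cam("top"),cam("scene"); gt,gs=gmag(t),gmag(s)
def tot(p):
    P=cover_pts(p); pl,rt,rb=P["plate"],P["ribtop"],P["ribbot"]
    ed=lambda Q,ii:[(Q[i],Q[(i+1)%4]) for i in ii]
    # idx: 0(-x,-y)1(-x,+y)2(+x,+y)3(+x,-y); edges 0:-x,1:+y,2:+x,3:-y
    return escore(t,gt,ed(pl,[0,1,2,3])+ed(rt,[0,2])+ed(rb,[2])),escore(s,gs,ed(pl,[0,1,2,3])+ed(rt,[0,2,3])+[(rt[0],rb[0]),(rt[3],rb[3])]+ed(rb,[0]))
res=[]
for x in np.arange(.570,.593,.0015):
  for y in np.arange(.203,.228,.0015):
    for z in np.arange(.086,.102,.002):
      a,b=tot([x,y,z,-.271]); res.append((a+b,a,b,x,y,z))
res.sort(reverse=True)
for r in res[:12]: print(np.round(r,4))
p=list(np.mean([r[3:] for r in res[:5]],0))+[-.271]; print(p)
P=cover_pts(p); del P["plate"]; P={"plate":cover_pts(p)["plate"],**P}
a=overlay(t,P,208,190,282,265,5); b=overlay(s,P,268,185,342,260,5)
raw=overlay(t,{},208,190,282,265,5); 
b2=overlay(s,{},268,185,342,260,5)
cv2.imwrite("pics/ov2.png",cv2.resize(np.vstack([np.hstack([a,b]),np.hstack([raw,b2])]),None,fx=.8,fy=.8,interpolation=cv2.INTER_AREA))
E
```

```text
[5.6185732e+03 3.0408611e+03 2.5777121e+03 5.7450000e-01 2.0600000e-01
 9.2000000e-02]
[5.5117895e+03 3.0027784e+03 2.5090111e+03 5.7450000e-01 2.0450000e-01
 9.2000000e-02]
[5.4379203e+03 2.8855925e+03 2.5523278e+03 5.7600000e-01 2.0750000e-01
 9.0000000e-02]
[5.4259194e+03 3.0020564e+03 2.4238630e+03 5.7600000e-01 2.0600000e-01
 9.0000000e-02]
[5.4210372e+03 2.9833561e+03 2.4376811e+03 5.7450000e-01 2.0600000e-01
 9.0000000e-02]
[5.3698059e+03 3.0431659e+03 2.3266400e+03 5.7900000e-01 2.2250000e-01
 9.2000000e-02]
[5.3606355e+03 2.8280341e+03 2.5326014e+03 5.7450000e-01 2.0750000e-01
 9.2000000e-02]
[5.3332229e+03 2.7341603e+03 2.5990626e+03 5.7300000e-01 2.0450000e-01
 9.2000000e-02]
[5.2995328e+03 2.9824146e+03 2.3171182e+03 5.7900000e-01 2.2100000e-01
 8.6000000e-02]
[5.2989612e+03 3.0972909e+03 2.2016703e+03 5.7900000e-01 2.2100000e-01
 9.2000000e-02]
[5.2937296e+03 2.7253432e+03 2.5683864e+03 5.7750000e-01 2.1050000e-01
 9.0000000e-02]
[5.2737880e+03 2.9463710e+03 2.3274169e+03 5.7900000e-01 2.2250000e-01
 8.6000000e-02]
[np.float64(0.5750999999999997), np.float64(0.20600000000000002), np.float64(0.09079999999999999), -0.271]
```

View pics/ov2.png

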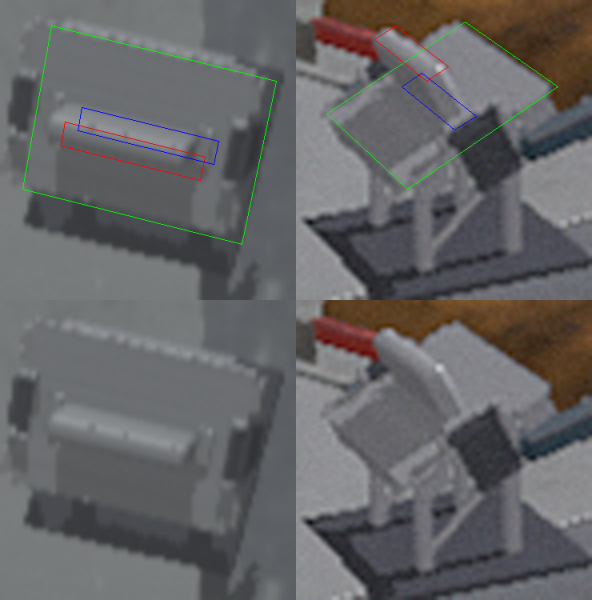

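The pictures agree with the first model, so the overlay fit with its shifted result is rejected. The clip midpoint is at image (241,221.5) in the top view, and the rib's top ends in the scene view match (287,193) and (306,200). I'll take the seat as (0.581, 0.215, 0.09), yaw -0.271 and tilt 26°.

```bash
cat >> h.py <<'E'
def toolR(zdir,ydir):
    z=np.array(zdir)/np.linalg.norm(zdir); y=np.array(ydir)-z*np.dot(ydir,z); y/=np.linalg.norm(y)
    return R.from_matrix(np.c_[np.cross(y,z),y,z])
def go(obs,pos,Rt):
    return np.round((np.array(pos)-obs["eef_pos"])/.05,3).tolist(), np.round((Rt*rot(obs["eef_rot"]).inv()).as_rotvec(),4).tolist()
SEAT,RC=pose(.581,.215,.09,-.271,np.radians(26))
N=RC.apply([0,0,1]); RG=toolR(-N,RC.apply([1,0,0]))
E
python3 - <<'E'
from h import *; from bench import ctrl
o=ctrl.get_obs(); print(go(o,SEAT+N*.125,RG)); print(SEAT+N*.125,N, "100mm in", np.round(-N*.1/.05,3))
E
```

```text
([6.232, -6.049, -0.563], [0.219, -0.4467, -1.428])
[0.52820347 0.22966872 0.20234926] [-0.42237221  0.1173498   0.89879405] 100mm in [ 0.845 -0.235 -1.798]
```

{"name": "move_arm", "arguments": {"plan": [0.6, -0.6, 0.2, 0.022, -0.045, -0.143, 1.25, -1.2, 0.3, 0.044, -0.09, -0.286, 1.9, -1.8, 0.3, 0.066, -0.135, -0.43, 2.5, -2.4, 0.3, 0.088, -0.18, -0.57, 3.1, -3.0, 0.2, 0.11, -0.224, -0.714, 3.75, -3.6, 0.1, 0.132, -0.268, -0.857, 4.4, -4.25, 0, 0.154, -0.313, -1.0, 5.0, -4.85, -0.2, 0.176, -0.358, -1.143, 5.6, -5.45, -0.4, 0.197, -0.402, -1.285, 6.232, -6.049, -0.563, 0.219, -0.4467, -1.428], "grip": 60}}

```text
time_s: 1.35
eef_pos: [0.5289, 0.2288, 0.2023]
eef_rot: [0.18, 0.777, 0.588, 0.136]
wrist_force: [0.8, 0.1, 0.4]
opening: 0.705
grasp_force: 0.0
```

Run:
```python
from h import *; from bench import ctrl
o=ctrl.get_obs(); print(go(o,SEAT+N*.125,RG)); print(go(o,SEAT+N*.01,RG),o["q"])
```

```text
([-0.013, 0.017, -0.0], [0.0001, 0.002, 0.0049])
([0.958, -0.253, -2.067], [0.0001, 0.002, 0.0049]) [ 0.34551625  0.02370101  1.91044777 -0.34500712  0.85813573  0.80237484]
```

{"name": "move_arm", "arguments": {"plan": [0.15, -0.03, -0.35, 0, 0.002, 0.004, 0.3, -0.07, -0.7, 0, 0.002, 0.004, 0.46, -0.11, -1.05, 0, 0.002, 0.004, 0.62, -0.16, -1.35, 0, 0.002, 0.004, 0.76, -0.2, -1.65, 0, 0.002, 0.004, 0.86, -0.23, -1.85, 0, 0.002, 0.004, 0.96, -0.253, -2.067, 0, 0.002, 0.004, 0.96, -0.253, -2.067, 0, 0.002, 0.004]}}

```text
time_s: 2.35
eef_pos: [0.5762, 0.2172, 0.0988]
eef_rot: [0.179, 0.775, 0.591, 0.135]
wrist_force: [-0.2, -0.5, -0.8]
opening: 0.7
grasp_force: 0.0
```

Run:
```python
from h import *; from bench import ctrl
o=ctrl.get_obs(); print(go(o,SEAT+N*.01,RG)); 
P=cover_pts([.581,.215,.09,-.271])
from h import *
for n,b in(("top",(205,190,285,265)),("scene",(265,175,345,250))):
    c=ctrl.camera(n); pickle.dump(c,open(n+"1.pkl","wb"))
t,s=cam("top1"),cam("scene1")
cv2.imwrite("pics/grasp.png",np.hstack([overlay(t,{},205,185,285,265,5),overlay(s,{},265,165,345,245,5)]))
```

```text
([0.011, -0.02, 0.005], [0.0011, -0.0021, -0.0035])
```

View pics/grasp.png

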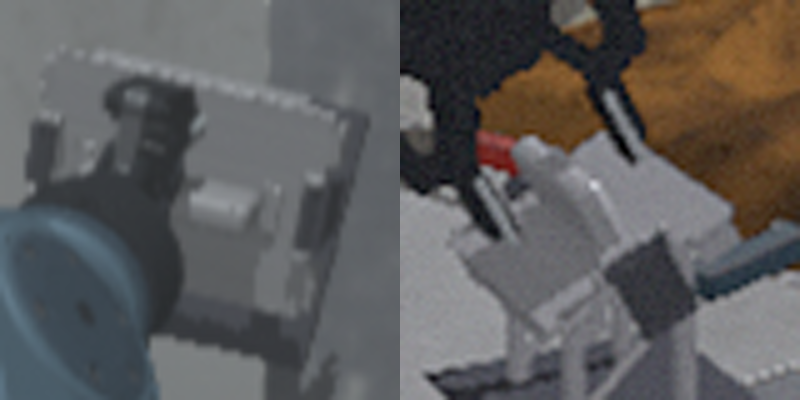

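The scene crop shows the fingers straddling the rib, with tips at (510,240) and (630,155) and the rib between them. I'll close on it now.

{"name": "move_arm", "arguments": {"plan": [0, 0, 0, 0, 0, 0, 0, 0, 0, 0, 0, 0, 0, 0, 0, 0, 0, 0, 0, 0, 0, 0, 0, 0, 0, 0, 0, 0, 0, 0, 0, 0, 0, 0, 0, 0], "grip": 0}}

```text
time_s: 3.2
eef_pos: [0.5766, 0.2177, 0.1004]
eef_rot: [0.179, 0.775, 0.591, 0.136]
wrist_force: [-4.5, 0.3, 6.6]
opening: 0.153
grasp_force: 59.4
```

{"name": "move_arm", "arguments": {"plan": [-0.08, 0.023, 0.18, 0, 0, 0, -0.18, 0.05, 0.38, 0, 0, 0, -0.3, 0.08, 0.63, 0, 0, 0, -0.42, 0.117, 0.9, 0, 0, 0, -0.54, 0.15, 1.15, 0, 0, 0, -0.66, 0.18, 1.4, 0, 0, 0, -0.72, 0.2, 1.75, 0, 0, 0, -0.72, 0.2, 2.0, 0, 0, 0]}}

```text
time_s: 4.2
eef_pos: [0.5408, 0.2277, 0.2015]
eef_rot: [0.179, 0.774, 0.591, 0.137]
wrist_force: [-0.3, 0.1, -1.7]
opening: 0.152
grasp_force: 58.6
```

```bash
cat >> h.py <<'E'
RIM=np.array([.5525,-.1345,.06]); YR=.172
RH=toolR([0,0,-1],[np.cos(YR),np.sin(YR),0])
E
python3 - <<'E'
from h import *; from bench import ctrl
o=ctrl.get_obs(); print(go(o,RIM+[0,0,.06+.01],RH)); print(o["eef_pos"],o["wrist_force"],o["opening"],o["grasp_force"])
E
```

```text
([0.235, -7.245, -1.431], [0.0217, 0.4578, 0.4312])
[0.54075594 0.22773208 0.20154681] [-0.26427138  0.12670479 -1.71821765] 0.15173183888541378 58.62990081310272
```

{"name": "move_arm", "arguments": {"plan": [0.02, -0.5, 0.1, 0.002, 0.046, 0.043, 0.05, -1.2, 0.1, 0.004, 0.092, 0.086, 0.07, -2.0, 0.1, 0.007, 0.137, 0.13, 0.1, -2.9, 0.1, 0.009, 0.183, 0.172, 0.12, -3.8, 0, 0.011, 0.229, 0.216, 0.15, -4.7, -0.2, 0.013, 0.275, 0.26, 0.17, -5.6, -0.5, 0.016, 0.32, 0.3, 0.2, -6.4, -0.9, 0.018, 0.366, 0.345, 0.22, -7.0, -1.2, 0.02, 0.412, 0.39, 0.235, -7.245, -1.43, 0.022, 0.458, 0.431]}}

```text
time_s: 5.45
eef_pos: [0.5524, -0.1373, 0.1281]
eef_rot: [-0.0, 0.644, 0.765, -0.001]
wrist_force: [0.2, -1.2, -1.7]
opening: 0.152
grasp_force: 58.6
```

{"name": "move_arm", "arguments": {"plan": [0, 0, 0, 0, 0, 0, 0, 0, 0, 0, 0, 0]}}

```text
time_s: 5.7
eef_pos: [0.5525, -0.1344, 0.1288]
eef_rot: [0.0, 0.644, 0.765, -0.0]
wrist_force: [-0.2, 0.1, -3.1]
opening: 0.153
grasp_force: 58.7
```

Run:
```python
from h import *; from bench import ctrl
o=ctrl.get_obs(); print(go(o,RIM+[0,0,.07],RH)); print(o["eef_pos"],o["wrist_force"],o["opening"])
for n in("top","scene"): pickle.dump(ctrl.camera(n),open(n+"2.pkl","wb"))
t,s=cam("top2"),cam("scene2")
def grid(im,x0,y0):
    for i in range(0,im.shape[1],50): cv2.putText(im,str(x0+i//5),(i,8),0,.3,(0,255,255))
    for i in range(0,im.shape[0],50): cv2.putText(im,str(y0+i//5),(0,i+4),0,.3,(0,255,255))
    return im
oo,r=pose(*(RIM+[0,0,.06]),YR); P={"p":oo+r.apply(box(-.049,.049,-.065,.065,.004)),"rt":oo+r.apply(box(-.007,.007,-.04,.04,.038)),"x":oo+r.apply(box(-.014,.014,-.07,.07,0))}
A=grid(overlay(t,P,355,190,435,280),355,190) if 0 else grid(overlay(t,P,353,190,433,280,5),353,190)
B=grid(overlay(s,P,365,225,445,315,5),365,225)
cv2.imwrite("pics/hover.png",np.hstack([A,B]))
```

```text
([0.001, -0.002, 0.024], [0.0008, -0.0002, 0.0006])
[ 0.55246139 -0.13438126  0.12878217] [-0.24853521  0.0922108  -3.05444286] 0.15283905162560918
```

View pics/hover.png

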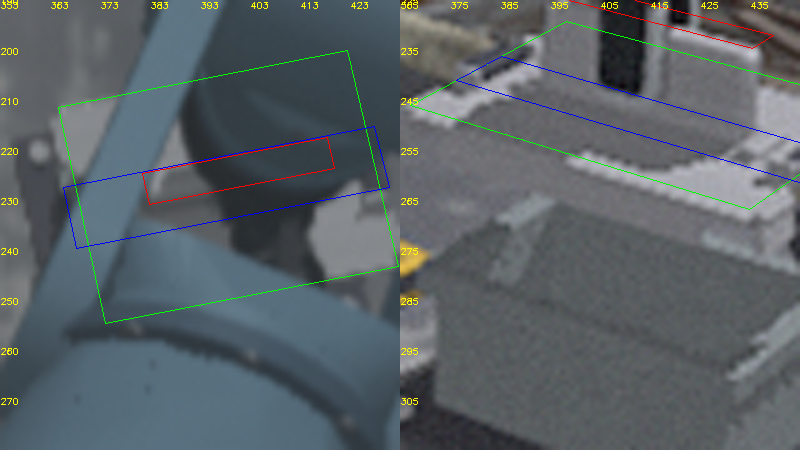

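Scene crop: the plate hovers over the housing close to the prediction, and the rib's front edge runs through about (418.5,230)–(436,234.5). The right-hand corners are cut off, so I'll take one wider enlarged view with the predicted points as dots.

Run:
```python
from h import *
s=cam("scene2"); x0,y0,f=358,205,7
im=overlay(s,{},x0,y0,x0+112,y0+85,f)
o,r=pose(*(RIM+[0,0,.0588]),YR)
def dots(P,col,nm):
    for i,u in enumerate(proj(s,P)):
        q=(u-[x0,y0])*f+3; print(nm,i,np.round(q).tolist())
        cv2.circle(im,tuple(np.round(q).astype(int)),1,col,-1)
dots(o+r.apply(box(-.049,.049,-.065,.065,.004)),(0,255,0),"plate")
dots(o+r.apply(box(-.007,.007,-.04,.04,.038)),(0,0,255),"ribtop")
dots(o+r.apply(box(-.007,.007,-.04,.04,.004))[[0,3]],(255,255,0),"ribbot")
dots(RIM+r.apply(box(-.044,.044,-.064,.064,0)),(255,0,255),"rim")
d=r.apply([[.001,0,0],[0,.001,0],[0,0,.001]]); print("ov px per mm x,y,z cover:",np.round((proj(s,o+d)-proj(s,[o]))*f,2).tolist())
cv2.imwrite("pics/h2.png",im)
```

```text
plate 0 [538.0, 437.0]
plate 1 [63.0, 291.0]
plate 2 [282.0, 174.0]
plate 3 [739.0, 297.0]
ribtop 0 [541.0, 212.0]
ribtop 1 [249.0, 135.0]
ribtop 2 [280.0, 119.0]
ribtop 3 [571.0, 194.0]
ribbot 0 [531.0, 346.0]
ribbot 1 [560.0, 327.0]
rim 0 [526.0, 674.0]
rim 1 [74.0, 514.0]
rim 2 [265.0, 396.0]
rim 3 [703.0, 534.0]
ov px per mm x,y,z cover: [[2.15, -1.31], [-3.57, -1.04], [0.22, -3.75]]
```

View pics/h2.png

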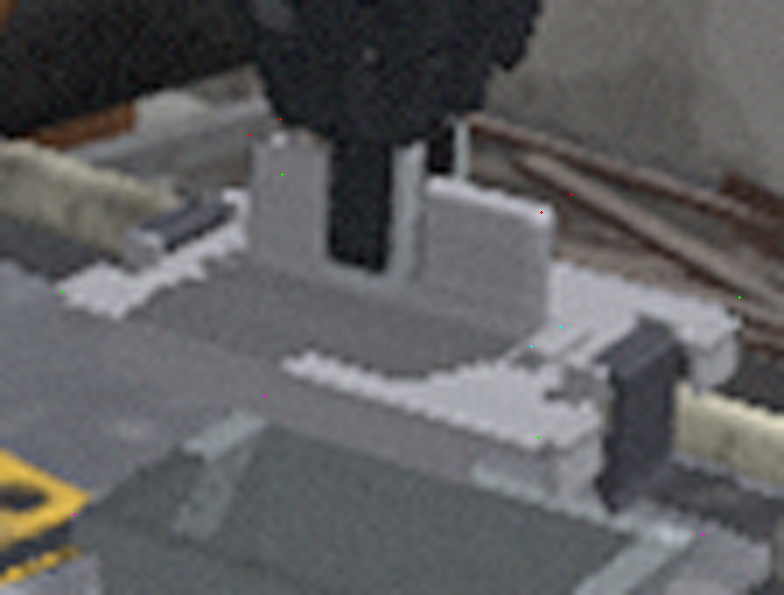

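Run:
```python
from h import *
s=cam("scene2"); t=cam("top2"); x0,y0,f=358,205,7; g=gmag(s)
o,r=pose(*(RIM+[0,0,.0588]),YR)
L=dict(pl=[-.049,.065,.004],pf=[-.049,-.065,.004],pr=[.049,-.065,.004],rf=[-.007,-.04,.038],rl=[-.007,.04,.038],rb=[-.007,-.04,.004],cf=[-.014,-.07,-.027],cb=[.014,-.07,-.027])
U=dict(pl=(62,293),pf=(547,446),pr=(738,322),rf=(552,213),rl=(254,146),rb=(546,330),cf=(607,505),cb=(672,472))
k=list(L); A=np.array([L[i] for i in k]); B=np.array([U[i] for i in k],float)
def W(p,A=A): return o+r.apply(p[:3]*.001+R.from_rotvec(p[3:]).apply(A))
def pr(p): return (proj(s,W(p))-[x0,y0])*f+3
print("zero resid",dict(zip(k,np.round(B-pr(np.zeros(6))).astype(int).tolist())))
sg=np.r_[3,3,3,.05,.05,.02]
for sel in(range(8),range(6)):
    sel=list(sel)
    F=least_squares(lambda p:np.r_[((pr(p)-B)[sel]/4).ravel(),p/sg],np.zeros(6),loss="soft_l1")
    print(np.round(F.x,3),np.round((B-pr(F.x))[sel]).astype(int).tolist())
# edge search
def E(p):
    pts=W(p,np.array([[-.049,.065,.004],[-.049,-.065,.004],[.049,-.065,.004],[.049,.0,.004],[-.007,-.01,.038],[-.007,-.04,.038],[-.007,-.04,.004],[.049,-.02,.004],[-.049,0,.004]]))
    return escore(s,g,[(pts[8],pts[1]),(pts[1],pts[2]),(pts[2],pts[7]),(pts[4],pts[5]),(pts[5],pts[6])])-60*np.sum((p/sg)**2)
from scipy.optimize import differential_evolution as DE
for sd in(1,2):
    q=DE(lambda p:-E(p),[(-5,5),(-5,5),(-5,5),(-.08,.08),(-.08,.08),(-.03,.03)],seed=sd,maxiter=40,popsize=10); print(np.round(q.x,3),round(q.fun),round(-E(np.zeros(6))))
```

```text
zero resid {'pl': [-1, 2], 'pf': [9, 9], 'pr': [-1, 25], 'rf': [11, 1], 'rl': [5, 11], 'rb': [15, -16], 'cf': [-16, -6], 'cb': [-7, 3]}
[ 0.513 -0.01  -1.466  0.006  0.033  0.02 ] [[-3, 2], [1, 10], [0, 15], [4, -2], [2, 8], [12, -20], [-18, -10], [-7, -4]]
[-1.405 -1.541 -2.056  0.008  0.049  0.017] [[-3, 0], [0, 5], [-1, 5], [1, -8], [-1, 3], [10, -27]]
[ 0.112 -2.175 -1.504  0.038 -0.014 -0.003] -2393 -1456
[ 0.153 -2.193 -1.379  0.035 -0.008  0.003] -2399 -1456
```

{"name": "move_arm", "arguments": {"plan": [-0.007, 0.04, -0.2, 0, 0, 0, -0.007, 0.04, -0.4, 0, 0, 0, -0.007, 0.04, -0.6, 0, 0, 0, -0.007, 0.04, -0.65, 0, 0, 0, -0.007, 0.04, -0.65, 0, 0, 0]}}

```text
time_s: 6.42
eef_pos: [0.5518, -0.1328, 0.0955]
eef_rot: [-0.0, 0.644, 0.765, -0.001]
wrist_force: [0.8, 0.1, -2.0]
opening: 0.152
grasp_force: 58.8
```

{"name": "move_arm", "arguments": {"plan": [0, 0, -0.06, 0, 0, 0, 0, 0, -0.12, 0, 0, 0, 0, 0, -0.16, 0, 0, 0, 0, 0, -0.16, 0, 0, 0]}}

```text
time_s: 6.92
eef_pos: [0.5525, -0.133, 0.0882]
eef_rot: [0.0, 0.644, 0.765, -0.001]
wrist_force: [0.3, 0.1, 1.7]
opening: 0.151
grasp_force: 59.4
```

Run:
```python
from bench import ctrl; import numpy as np
o=ctrl.get_obs(); print({k:np.round(o[k],3).tolist() for k in("eef_pos","wrist_force","torque","opening")})
```

```text
{'eef_pos': [0.552, -0.133, 0.088], 'wrist_force': [0.31, 0.074, 1.731], 'torque': [-0.048, -0.254, 0.026], 'opening': 0.151}
```

{"name": "move_arm", "arguments": {"plan": [0, 0, -0.04, 0, 0, 0, 0, 0, -0.08, 0, 0, 0, 0, 0, -0.12, 0, 0, 0, 0, 0, -0.12, 0, 0, 0]}}

```text
time_s: 7.42
eef_pos: [0.5517, -0.1327, 0.0812]
eef_rot: [-0.0, 0.644, 0.765, -0.001]
wrist_force: [2.4, -1.3, -1.1]
opening: 0.155
grasp_force: 59.0
```

Run:
```python
from bench import ctrl; import numpy as np
o=ctrl.get_obs(); print({k:np.round(o[k],3).tolist() for k in("eef_pos","wrist_force","torque","opening")})
```

```text
{'eef_pos': [0.552, -0.133, 0.081], 'wrist_force': [2.423, -1.258, -1.11], 'torque': [-0.288, -0.253, 0.032], 'opening': 0.155}
```

{"name": "move_arm", "arguments": {"plan": [0, 0, -0.04, 0, 0, 0, 0, 0, -0.08, 0, 0, 0, 0, 0, -0.1, 0, 0, 0, 0, 0, -0.1, 0, 0, 0]}}

```text
time_s: 7.92
eef_pos: [0.5516, -0.1327, 0.0764]
eef_rot: [-0.001, 0.644, 0.765, -0.001]
wrist_force: [1.0, -0.6, -3.2]
opening: 0.149
grasp_force: 58.9
```

Run:
```python
from bench import ctrl; import numpy as np
o=ctrl.get_obs(); print({k:np.round(o[k],4).tolist() for k in("eef_pos","wrist_force","torque","opening")})
```

```text
{'eef_pos': [0.5516, -0.1327, 0.0764], 'wrist_force': [1.045, -0.6068, -3.1958], 'torque': [-0.303, -0.1136, 0.0273], 'opening': 0.1488}
```

{"name": "move_arm", "arguments": {"plan": [0, 0, -0.03, 0, 0, 0, 0, 0, -0.06, 0, 0, 0, 0, 0, -0.09, 0, 0, 0, 0, 0, -0.11, 0, 0, 0, 0, 0, -0.11, 0, 0, 0]}}

```text
time_s: 8.55
eef_pos: [0.5517, -0.1325, 0.0725]
eef_rot: [-0.001, 0.644, 0.765, -0.001]
wrist_force: [-5.9, 1.9, 11.1]
opening: 0.154
grasp_force: 60.8
```

Run:
```python
from bench import ctrl; import numpy as np
o=ctrl.get_obs(); print({k:np.round(o[k],4).tolist() for k in("eef_pos","wrist_force","torque","opening")})
```

```text
{'eef_pos': [0.5517, -0.1325, 0.0725], 'wrist_force': [-5.9476, 1.9487, 11.059], 'torque': [0.1333, 0.7533, -0.0067], 'opening': 0.1539}
```

{"name": "move_arm", "arguments": {"plan": [0, 0, -0.03, 0, 0, 0, 0, 0, -0.06, 0, 0, 0, 0, 0, -0.06, 0, 0, 0]}}

```text
time_s: 8.93
eef_pos: [0.5517, -0.1325, 0.0725]
eef_rot: [-0.001, 0.644, 0.765, -0.001]
wrist_force: [-18.0, 6.3, 35.6]
opening: 0.147
grasp_force: 64.3
```

Run:
```python
from bench import ctrl; import numpy as np
o=ctrl.get_obs(); print({k:np.round(o[k],4).tolist() for k in("eef_pos","wrist_force","torque","opening")})
```

```text
{'eef_pos': [0.5517, -0.1325, 0.0725], 'wrist_force': [-17.955, 6.2548, 35.5901], 'torque': [0.7686, 2.4813, -0.0633], 'opening': 0.1475}
```

{"name": "move_arm", "arguments": {"plan": [0, 0, 0.06, 0, 0, 0, 0, 0, 0.1, 0, 0, 0, 0, 0, 0.14, 0, 0, 0, 0, 0, 0.14, 0, 0, 0]}}

```text
time_s: 9.43
eef_pos: [0.5514, -0.1325, 0.0745]
eef_rot: [-0.001, 0.644, 0.765, -0.001]
wrist_force: [-0.6, 0.5, -4.5]
opening: 0.151
grasp_force: 59.7
```

Run:
```python
from bench import ctrl; import numpy as np
o=ctrl.get_obs(); print({k:np.round(o[k],4).tolist() for k in("eef_pos","wrist_force","torque","opening")})
```

```text
{'eef_pos': [0.5514, -0.1325, 0.0745], 'wrist_force': [-0.5541, 0.5209, -4.4965], 'torque': [0.0593, -0.0906, 0.0079], 'opening': 0.1509}
```

{"name": "move_arm", "arguments": {"plan": [0, 0, 0.03, 0, 0, 0, 0, 0, 0.05, 0, 0, 0, 0, 0, 0.05, 0, 0, 0]}}

```text
time_s: 9.8
eef_pos: [0.5511, -0.1324, 0.0748]
eef_rot: [-0.001, 0.644, 0.765, -0.001]
wrist_force: [8.9, -2.8, -24.2]
opening: 0.15
grasp_force: 59.3
```

Run:
```python
from bench import ctrl; import numpy as np
o=ctrl.get_obs(); print({k:np.round(o[k],4).tolist() for k in("eef_pos","wrist_force","torque","opening")})
```

```text
{'eef_pos': [0.5511, -0.1324, 0.0748], 'wrist_force': [8.8505, -2.8063, -24.2168], 'torque': [-0.5164, -1.5405, 0.0653], 'opening': 0.1497}
```

{"name": "move_arm", "arguments": {"plan": [0, 0, -0.08, 0, 0, 0, 0, 0, -0.16, 0, 0, 0, 0, 0, -0.19, 0, 0, 0, 0, 0, -0.19, 0, 0, 0, 0, 0, -0.11, 0, 0, 0, 0, 0, -0.11, 0, 0, 0]}}

```text
time_s: 10.55
eef_pos: [0.5525, -0.1331, 0.0731]
eef_rot: [0.001, 0.644, 0.765, -0.001]
wrist_force: [0.3, 0.1, -3.3]
opening: 0.147
grasp_force: 62.6
```

{"name": "move_arm", "arguments": {"plan": [0, 0, 0, 0, 0, 0, 0, 0, 0, 0, 0, 0, 0, 0, 0, 0, 0, 0, 0, 0, 0, 0, 0, 0, 0, 0, 0, 0, 0, 0, 0, 0, 0, 0, 0, 0], "grip": 50}}

```text
time_s: 11.3
eef_pos: [0.5519, -0.1328, 0.0723]
eef_rot: [-0.0, 0.644, 0.765, -0.001]
wrist_force: [-0.5, -0.1, -0.3]
opening: 0.584
grasp_force: 0.0
```

Both directions confirm the latch: about 24 N of pull held with symmetric torque. The cover is released, so I'll retreat straight up, then out of the cameras' way, and check.

{"name": "move_arm", "arguments": {"plan": [0, 0, 0.3, 0, 0, 0, 0, 0, 0.8, 0, 0, 0, 0, 0, 1.5, 0, 0, 0, 0, 0, 2.4, 0, 0, 0, -0.5, 0.8, 3.2, 0, 0, 0, -1.2, 1.8, 3.6, 0, 0, 0, -2, 2.8, 3.8, 0, 0, 0, -2.8, 3.8, 4, 0, 0, 0, -3.5, 4.8, 4, 0, 0, 0, -3.5, 4.8, 4, 0, 0, 0]}}

```text
time_s: 12.55
eef_pos: [0.375, 0.1097, 0.2737]
eef_rot: [0.001, 0.642, 0.767, 0.0]
wrist_force: [0.1, -0.5, -1.2]
opening: 0.587
grasp_force: 0.0
```

Run:
```python
from h import *; from bench import ctrl
for n in("top","scene"): pickle.dump(ctrl.camera(n),open(n+"3.pkl","wb"))
t,s=cam("top3"),cam("scene3"); print(ctrl.get_obs()["time_s"])
from scipy.optimize import differential_evolution as DE
for nm,c in(("top",t),("scene",s)):
    g=gmag(c); o,r=pose(*RIM,YR)
    def E(p):
        W=lambda A:o+r.apply(p[:3]*.001+R.from_rotvec([p[3],p[4],p[5]]).apply(np.array(A)))
        pl=W(box(-.049,.049,-.065,.065,.004)); rt=W(box(-.007,.007,-.04,.04,.038))
        return escore(c,g,[(pl[i],pl[(i+1)%4]) for i in range(4)]+[(rt[0],rt[1]),(rt[2],rt[3]),(rt[3],rt[0])])
    b=[(-6,6),(-6,6),(-.01,.01) if nm=="top" else (-4,12),(-.06,.06),(-.06,.06),(-.08,.08)]
    if nm=="top": b[3]=b[4]=(-.001,.001)
    q=DE(lambda p:-E(p),b,seed=1,maxiter=50,popsize=10); print(nm,"mm,rad",np.round(q.x,3),round(-q.fun),round(E(np.zeros(6))))
# magnet shift: yellow centroid top
for c in(cam("top"),t):
    h=cv2.cvtColor(c["pixels"],cv2.COLOR_RGB2HSV)[200:270,300:360]; m=(h[...,0]>18)&(h[...,0]<35)&(h[...,1]>120); print(np.argwhere(m).mean(0)+[200,300],m.sum())
```

```text
12.65
top mm,rad [ 1.71e-01  5.98e+00 -2.00e-03  1.00e-03 -1.00e-03 -3.00e-03] 4219 3598
scene mm,rad [-5.773 -4.078  2.022 -0.007 -0.01   0.012] 5933 5225
[238.75290698 331.72383721] 344
[238.78466077 331.73156342] 339
```

```bash
python3 -c "
from bench import ctrl
print(ctrl.hand_in())"
```

```text
the job is handed in; nothing more can be done
None
```

I put the cover on the housing, pressed it to a solid stop and released it, then handed the job in at about 12.7 s of the 42 s; no verdict came back. Both clips held a pull of about 24 N evenly and the yellow square did not move. The last camera check of the cover's exact position and height was inconclusive, so that it is flush and centred rests on the press and pull forces.

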